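Load the spring-closed drill jig

ROBOT

A 6-joint arm with a two-finger parallel gripper is mounted at the origin on the work surface. World frame = base frame: x ahead of the robot, y to its left, z up, the work surface at z = 0. Lengths are in m, angles in rad, forces in N, time in s.
With the tool pointing down it reaches from about 0.4 to 0.825 m from the base axis. Payload 7 kg.
Tool frame: the origin (TCP) lies at the very end of the fingers, on their centre line; the grasp point (between the pads) lies 19 mm behind it (grip_depth is the distance from the TCP to the grasp point, in m); z points along the fingers, y is the direction in which the jaws open and shut (so a half turn about z gives the same grasp; the last joint's range is limited). The gripper opens to 88 mm and grips with 3 to 60 N. Pads are 19 mm wide; open, the fingers measure 130 mm over their backs; the gripper's body (78 mm by 193 mm) begins 47 mm behind the grasp point.
Start: joints at [-1.021, 0.359, 0.012, 0, -1.224, -0.288], TCP at [0.175, -0.652, 0.227] pointing down, gripper open.
Joint ranges: [-3.07, 3.07], [-1.43, 2.12], [-1.02, 1.25], [-3.03, 1.67], [-3.05, -0], [-3.03, 3.03]. Speed limits (rad/s): [2.39, 2.39, 3.01, 3.14, 3.14, 3.14].

INTERFACE

Orientations are given as [roll, pitch, yaw] about the fixed x, y, z axes, in that order (R = Rz(yaw) Ry(pitch) Rx(roll)).
In Python, from station import get_state, grab_frame, get_calibration, job_done, grip_depth gives the robot as it stands. The module is installed in compiled form; this text tells all that it offers.
- The arm moves only by the shell command python3 -m crank 'ROWS' [FORCE]. ROWS is JSON, a list of rows, each an object with "turn": the turn, a rotation vector about the tool's x, y, z each as a share of 2 pi rad, from -1 to 1, a list of three; "slide": the shift along the tool's x, y, z each as a share of 0.5 m, from -1 to 1, a list of three; "fingers": the opening, from -1 (shut) to 1 (fully open). A call has 1 to 5 rows; each row is the pose to reach, as a shift and turn from the pose commanded when the call began, along the tool's axes at that moment, turning the shorter way round; what a row does not reach only later rows make up. A row lasts 1/12 s, in which the tool goes at most 41.7 mm and 7.16 degrees, less where a joint would pass 70% of its speed; a pose out of reach is approached as far as the arm can. A call with a number of a shift or a turn outside -1 to 1 is refused whole. A call with a gripper value outside its range is refused whole. The fingers move at their own pace and stop on an object; FORCE is the grip in N (left out, the last holds). Time passes only in rows, so rows that repeat a pose let the fingers close. It gives the time, the measured TCP pose, the force and the opening at its end, in the units of the state.
- get_state(): the state, without advancing time (a new reading comes with each control period).
- grab_frame(name): name is "scene" or "top" or "wrist"; returns the picture (400x640x3 uint8, red, green, blue); there is no depth.
- get_calibration(name): a dict with "K" (3x3 intrinsics, pixels), "pose" (4x4, takes a point from camera to world coordinates). Camera axes: x right, y up, looking along -z (the intrinsics and any distortion apply to the point x, -y, -z); pixel columns grow to the right and rows downward; lengths in m; the calibration is good to about 2 mm. A picture is of the moment at which its call begins: read the wrist's pose just before it. get_calibration takes no time and is no camera call; for the wrist camera it gives the pose at the moment of the call.
- job_done(): hands the job in, once; it reports no verdict.
The state is a dict: "t": time; "q": joint angles; "qd": joint speeds; "joint_efforts": joint torques, N m; "eef_pos": TCP position; "ee_rot": TCP orientation; "force": force on the tool from outside, world axes, zero at the start; "moment": the same for the moment, N m; "width": finger opening in m.
Only numpy, scipy, OpenCV 4.12 (cv2) and the standard library are available. Lean on these libraries where they do the work, as an engineer would, in place of code of your own. Each camera call takes 0.05 s, during which the arm holds its last target.

TASK

Load the aluminium blank into the drill jig: with one fingertip press down the long thumb plate so that the spring-closed bush plate swings up, and keep it held up while your other fingertip pushes the blank along its track under the bush plate until it is fully home against the end stop. Then let go, so that the bush plate closes on the blank, and move clear. The blank is only pushed, never picked up, and the other things on the bench stay where they are.

Things in the scene. Friction and masses are not known exactly. Their poses are not given: they have to be found in the camera images.
- jig: Fixed steel drill jig. Origin: underside of base (bench height), on the track's centre line; x: pushing direction, y: from track towards hinge and thumb plate, z up. Jig mm below are in this frame. Base x -140..110, y -60..125, top z 15. Track bed z 25, 44 wide between rails 11 thick, tops z 35. Two hinge lugs, 12 x 16, at x -128 and 80, y 40, tops z 63.
- blank: Plain aluminium block, 70 long (its x, along the track), 40 wide, 30 high, about 0.23 kg, lying on the bed of the track between the rails, its length along the track; top at jig z 55. Origin: centre of its underside. Its leading end starts 5 to 45 mm short of the bush plate. Fully home, its origin is at jig x 35 and 25 mm of it still sticks out from under the bush plate.
- bush_plate (a joint): Angle (rad) of the rigid see-saw made of bush plate and thumb plate. 0: shut, empty; the bush plate hangs up to 10 mm below the blank's top and bars its way. 0.15: both plates level, bush plate flat on a blank. More: bush plate up, limit 0.6; 0.3 to 0.5 is ample. Pressing the thumb plate down raises it; about 3.5 N starts it, 6.5 N holds 0.45; a spring shuts it when let go.
- hinge_mid (a point): Point on the hinge axis (along jig x, at jig y 40, z 55), at jig x 0. The hinge barrel is 12 thick, with springs 17 thick round it.
- bush_plate_edge (a point): Middle of the bush plate's free edge, underside, 75 mm from the hinge axis, at jig x 47. The bush plate is 8 thick, lies over the track at jig x 25..70, from the hinge across to jig y -35; two drill bushes stand 5 above it.
- thumb_plate (a point): Point on the thumb plate's upper face, 44 mm from the hinge axis, middle of its length (jig x -25, y 83 when shut); moves with it. The thumb plate is 4 thick, jig x -120..70, reaching 65 from the hinge (to jig y 105); a fingertip may press and slide anywhere along it. Its face there is at jig z 64 when shut and z 44 at 0.45 rad, so a fingertip level with it is also below the blank's top.
- track_end (a point): Foot of the end stop's face, on the bed, middle of the track (jig x 70, y 0, z 25). The stop is 20 thick, its top at jig z 55.
- drilled_blank: Finished aluminium block with two holes, 70 x 40 x 30, lying on the bench beside the jig (its -y side); leave it. Origin: centre of its underside.
- tube_offcut: Short dark steel tube standing on end on the bench beside the jig (-y side), 38 across, 55 high; leave it. Origin: centre of its underside.
- chuck_key: T-shaped drill chuck key lying on the bench beside the jig (thumb-plate side), 80 x 80, 20 high; leave it. Origin: underside, middle of the shank.
- hammer: Hammer, 300 long, lying on the bench to the right; leave it.
- flux_tub: White plastic tub with lid, 104 across, 115 high, on the left of the bench; leave it. Origin: centre of its underside.
- fluid_bottle: White bottle with blue cap, 68 across, 190 high, on the right of the bench; leave it. Origin: centre of its underside.
- parts_cup: Open steel cup, 80 across, 75 high, on the left of the bench; leave it. Origin: centre of its underside.
Not all that is in view belongs to the job. Leave any blue or brown look-alike of the blank alone.

How it is judged:
On the way, in this order (a step that is already met when the one before it is completed fails the run):
1. the fingers hold the bush plate up while the blank's leading end goes in under it (value of joint bush_plate above 0.18 rad and contact force between the fingers and bush_plate above 0.5 N and x of blank in the frame of jig between 0 and 0.031 m), for 0.1 s.
2. the blank is pushed home against the end stop with the bush plate still held up (value of joint bush_plate above 0.18 rad and contact force between the fingers and bush_plate above 0.5 N and x of blank in the frame of jig above 0.032 m), for 0.1 s.
At the end, for the whole second after the job is handed in: the blank lies on the bed of the track within 3 mm of the end stop, and the bush plate has closed and lies flat on it (joint 0.11 to 0.19 rad, pressing on it), at rest (x of blank in the frame of jig between 0.032 and 0.038 m and y of blank in the frame of jig between -0.004 and 0.004 m and z of blank in the frame of jig below 0.028 m and angle between the x axis of blank and the x axis of jig, either way round below 0.08 rad and value of joint bush_plate between 0.11 and 0.19 rad and contact force between bush_plate and blank above 0.5 N and linear speed of blank below 0.01 m/s); the robot touches nothing.
It fails at once if the blank is lifted or tipped (z of blank in the frame of jig above 0.033 m or angle between blank's own z axis and vertical above 0.2 rad).
It fails at once if another thing on the bench is disturbed (moved over 20 mm) (distance of any of drilled_blank, tube_offcut, chuck_key, hammer, flux_tub, fluid_bottle, parts_cup from where it was at the start of the episode above 0.02 m).
It also fails if it takes over 42 s, if anything falls off the work surface, if the arm or the gripper's body presses on something with over 40 N, if the wrist force passes 120 N, or if a joint passes its speed limit or range.

## Working session

There is one attempt and no reset: what is moved stays moved. The work goes in short steps, Python scripts to look and compute and a shell command to move; the robot and the scene stay as the last step left them, time stands still between calls to the robot, and variables do not carry over. Pictures are saved under pics/ and viewed, and the job is handed in when it is done.

```bash
mkdir -p pics; ls
python3 - <<'E'
from station import *
import cv2
s=get_state();print(s)
for n in["scene","top","wrist"]:
    c=get_calibration(n);print(n,c)
    cv2.imwrite(f"pics/{n}0.png",grab_frame(n)[:,:,::-1])
print(grip_depth)
E
```

```text
pics
{'t': 0.0, 'q': array([-1.02088344e+00,  3.59411172e-01,  1.10393292e-02, -3.53410530e-04,
       -1.22410667e+00, -2.88115326e-01]), 'qd': array([ 0.00029824, -0.00044759,  0.00016887, -0.00103355,  0.00085211,
       -0.0015537 ]), 'joint_efforts': array([ 1.08209399e-03, -5.82713950e+01,  2.93052542e+01,  6.99670315e+00,
        6.77254808e-03, -2.28512208e-04]), 'eef_pos': array([ 0.17455225, -0.65151915,  0.2255979 ]), 'ee_rot': array([ 3.13988540e+00, -1.59502321e-04, -2.87991532e+00]), 'force': array([-0.10291125, -0.37012014, -0.29919808]), 'moment': array([0.02396267, 0.00304989, 0.00841541]), 'width': 0.08769432128169165}
scene {'K': array([[377.15458826,   0.        , 324.40725039],
       [  0.        , 377.15458826, 199.47597295],
       [  0.        ,   0.        ,   1.        ]]), 'pose': array([[ 0.41049573, -0.51481091,  0.75263735,  1.32615744],
       [ 0.91164203,  0.21354798, -0.35114964, -0.38380188],
       [ 0.02005148,  0.83028127,  0.55698379,  0.6752468 ],
       [ 0.        ,  0.        ,  0.        ,  1.        ]])}
top {'K': array([[368.2766017 ,   0.        , 311.45425892],
       [  0.        , 368.2766017 , 200.93002199],
       [  0.        ,   0.        ,   1.        ]]), 'pose': array([[ 0.05814648,  0.97349232, -0.22120509,  0.30568556],
       [-0.99830491,  0.0572573 , -0.01043543, -0.00362746],
       [ 0.00250679,  0.22143691,  0.97517148,  1.18692   ],
       [ 0.        ,  0.        ,  0.        ,  1.        ]])}
wrist {'K': array([[356.28877289,   0.        , 312.37346205],
       [  0.        , 356.28877289, 196.36541348],
       [  0.        ,   0.        ,   1.        ]]), 'pose': array([[-0.25844871, -0.93020742, -0.26061163,  0.10423743],
       [ 0.96602387, -0.24845684, -0.07118342, -0.67158538],
       [ 0.00146461, -0.27015432,  0.96281592,  0.38401816],
       [ 0.        ,  0.        ,  0.        ,  1.        ]])}
0.0188
```

View pics/scene0.png

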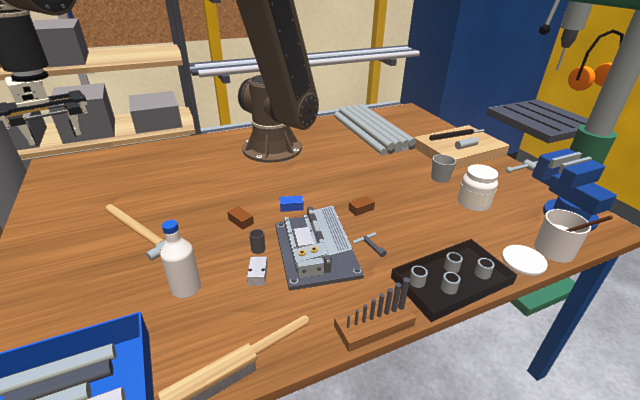

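View pics/top0.png

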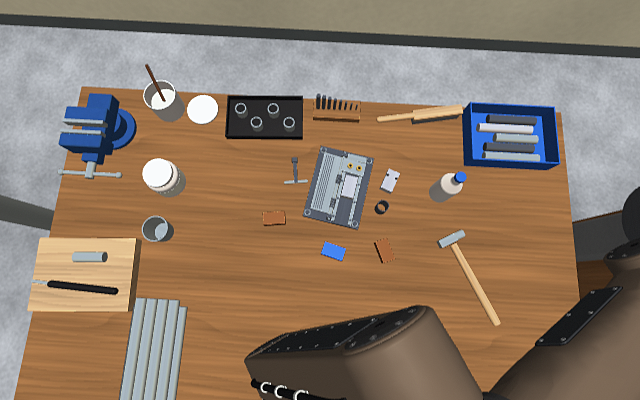

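View pics/wrist0.png

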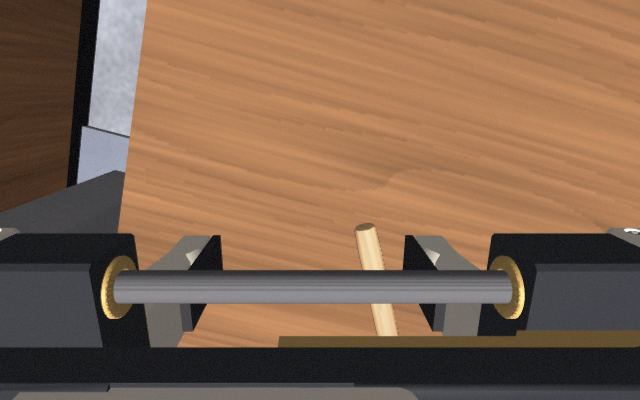

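Run:
```python
import cv2
a=cv2.imread("pics/top0.png")[135:240,270:410];cv2.imwrite("pics/topc.png",cv2.resize(a,None,fx=5.5,fy=5.5,interpolation=cv2.INTER_CUBIC))
a=cv2.imread("pics/scene0.png")[190:295,240:390];cv2.imwrite("pics/scenec.png",cv2.resize(a,None,fx=5,fy=5,interpolation=cv2.INTER_CUBIC))
```

```text
(no output)
```

View pics/topc.png

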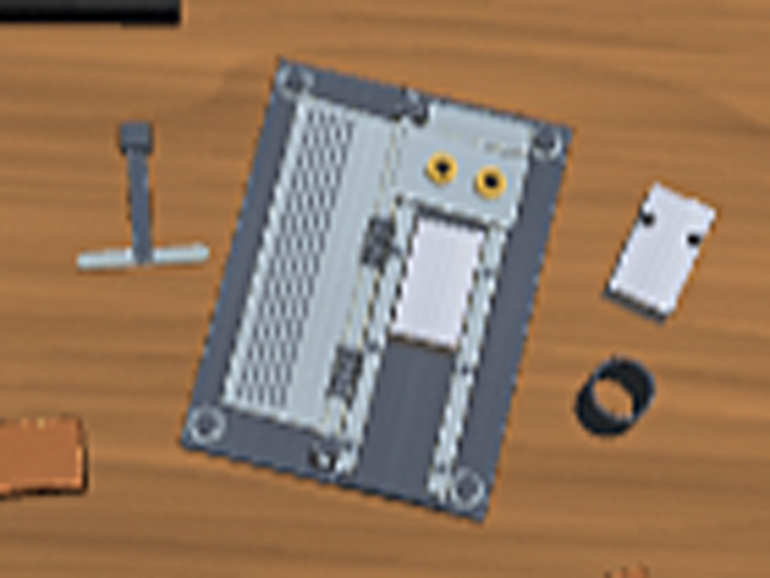

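View pics/scenec.png

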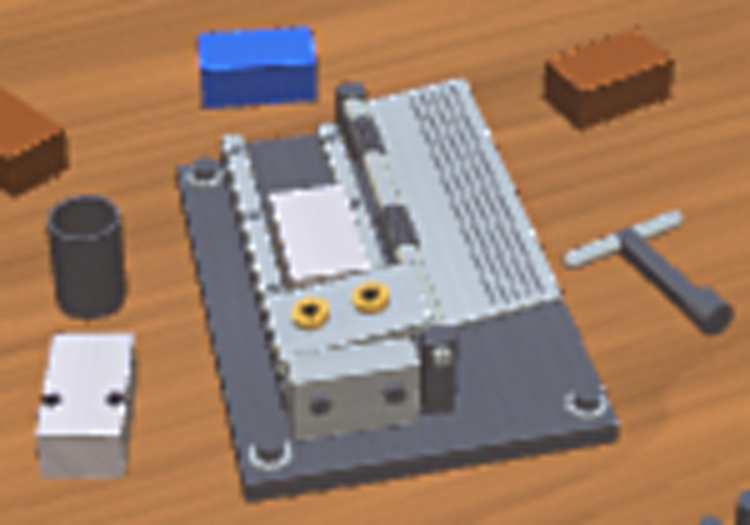

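Candidates for the blank are the plain silver block in the track (top 349,187), the drilled block (390,181), the blue block (333,251) and two brown ones (274,218 and 384,250). I choose the plain silver one between the rails: the crops show no holes in it and its leading end short of the bush plate. Next I compute the coarse jig pose from the base corners.

```bash
cat > h.py <<'E'
import numpy as np
from station import *
def ray(c,uv):
    K=c["K"];P=c["pose"];d=np.array([(uv[0]-K[0,2])/K[0,0],-(uv[1]-K[1,2])/K[1,1],-1.])
    return P[:3,3],P[:3,:3]@d
def onz(c,uv,z):
    o,d=ray(c,uv);return o+d*(z-o[2])/d[2]
def tri(rs):
    A=0;b=0
    for o,d in rs:
        d=d/np.linalg.norm(d);M=np.eye(3)-np.outer(d,d);A=A+M;b=b+M@o
    return np.linalg.solve(A,b)
def proj(c,p):
    P=c["pose"];q=P[:3,:3].T@(np.asarray(p)-P[:3,3]);K=c["K"]
    return np.array([K[0,2]+K[0,0]*q[0]/-q[2],K[1,2]-K[1,1]*q[1]/-q[2]])
def fit2(J,W):
    J=np.array(J,float);W=np.array(W,float)[:,:2];jc=J.mean(0);wc=W.mean(0)
    a=J-jc;b=W-wc;th=np.arctan2((a[:,0]*b[:,1]-a[:,1]*b[:,0]).sum(),(a*b).sum())
    R=np.array([[np.cos(th),-np.sin(th)],[np.sin(th),np.cos(th)]])
    t=wc-R@jc;return th,t,(J@R.T+t-W)
E
python3 - <<'E'
from h import *
c=get_calibration("top");s=get_calibration("scene")
px=[(321.3,145.5),(374,158.3),(358.5,229.9),(303.3,216.3)]
J=[(.11,.125),(.11,-.06),(-.14,-.06),(-.14,.125)]
W=[onz(c,p,.015) for p in px]
th,t,r=fit2(J,W);print(th,t,r*1000)
print(tri([ray(c,px[0]),ray(s,(363.4,276))]),tri([ray(c,px[2]),ray(s,(275.6,223.6))]))
# blank top corners
for p in [(414,215),(487,225),(457,348),(390,333)]:
    w=onz(c,(p[0]/5.5+270,p[1]/5.5+135),.055)[:2]
    R=np.array([[np.cos(th),-np.sin(th)],[np.sin(th),np.cos(th)]]);print(R.T@(w-t))
E
```

```text
-0.18441978958486435 [ 0.63372225 -0.11470257] [[-0.43086416  1.13587219]
 [ 0.70120688 -1.95096581]
 [-0.17582967 -0.77206569]
 [-0.09451304  1.5871593 ]]
[ 0.76778341 -0.01317774  0.00844324] [ 0.48644476 -0.14662759  0.0099525 ]
[0.01908912 0.02400302]
[ 0.0234105  -0.01859602]
[-0.05264434 -0.01752077]
[-0.05327081  0.02180031]
```

```bash
cat >> h.py <<'E'
from scipy.spatial.transform import Rotation as Ro
def plan(pos,yaw,tilt=0):
    s=get_state();R=Ro.from_euler('xyz',s["ee_rot"]);G=Ro.from_euler('xyz',[np.pi+tilt,0,yaw])
    print("slide",np.round(R.inv().apply(np.array(pos)-s["eef_pos"])/.5,4),"turn",np.round((R.inv()*G).as_rotvec()/2/np.pi,4))
E
python3 -c "
from h import *
plan([.55,-.07,.33],-.184)"
```

```text
slide [-1.0262  0.9297 -0.2073] turn [ 1.000e-04  3.000e-04 -4.291e-01]
```

```bash
python3 -m crank '[{"turn":[0,0,-0.1],"slide":[0,0,-0.2],"fingers":1},{"turn":[0,0,-0.1],"slide":[-0.1,0.1,-0.2],"fingers":1},{"turn":[0,0,-0.1],"slide":[-0.4,0.36,-0.2],"fingers":1},{"turn":[0,0,-0.1],"slide":[-0.4,0.36,-0.2],"fingers":1},{"turn":[0,0,-0.1],"slide":[-0.4,0.36,-0.2],"fingers":1}]'; python3 -c "
from h import *
print(get_state()['q']);plan([.55,-.07,.33],-.184)"
```

```text
t: 0.57
eef_pos: [0.2594, -0.5194, 0.3115]
ee_rot: [-3.141, 0.0, -2.25]
force: [1.4, -0.6, 0.7]
width: 0.0878
[-7.71115543e-01  1.60136702e-01 -6.40560133e-02 -2.55069967e-04
 -1.34649003e+00  9.21091535e-02]
slide [-1.0645  0.1121 -0.0367] turn [-1.000e-04  0.000e+00 -3.288e-01]
```

```bash
python3 -m crank '[{"turn":[0,0,-0.12],"slide":[-0.5,0.05,-0.03],"fingers":1},{"turn":[0,0,-0.12],"slide":[-0.5,0.05,-0.03],"fingers":1},{"turn":[0,0,-0.12],"slide":[-0.5,0.05,-0.03],"fingers":1},{"turn":[0,0,-0.12],"slide":[-0.5,0.05,-0.03],"fingers":1},{"turn":[0,0,-0.12],"slide":[-0.5,0.05,-0.03],"fingers":1}]'; python3 -c "
from h import *
print(get_state()['q']);plan([.55,-.07,.33],-.184)"
```

```text
t: 0.98
eef_pos: [0.3742, -0.3454, 0.324]
ee_rot: [-3.141, 0.0, -1.624]
force: [1.0, -0.2, -1.1]
width: 0.0876
[-3.59279765e-01  3.07919556e-02 -1.82393383e-01 -1.12631527e-04
 -1.35739721e+00  3.06359936e-01]
slide [-0.5686 -0.322  -0.012 ] turn [-0.     -0.     -0.2291]
```

```bash
python3 -m crank '[{"turn":[0,0,-0.2],"slide":[-0.57,-0.32,-0.01],"fingers":1},{"turn":[0,0,-0.2],"slide":[-0.57,-0.32,-0.01],"fingers":1},{"turn":[0,0,-0.2],"slide":[-0.57,-0.32,-0.01],"fingers":1},{"turn":[0,0,-0.2],"slide":[-0.57,-0.32,-0.01],"fingers":1},{"turn":[0,0,-0.2],"slide":[-0.57,-0.32,-0.01],"fingers":1}]'; python3 -c "
from h import *
print(get_state()['q']);plan([.55,-.07,.33],-.184)"
```

```text
t: 1.4
eef_pos: [0.4867, -0.1699, 0.3272]
ee_rot: [-3.141, -0.0, -0.998]
force: [1.7, -0.8, -0.5]
width: 0.0877
[ 4.52734127e-02  4.07203182e-02 -1.64824725e-01 -1.05607515e-04
 -1.36473457e+00  5.27117053e-01]
slide [-0.0994 -0.2146 -0.0055] turn [-1.000e-04 -1.000e-04 -1.296e-01]
```

```bash
sleep 1; python3 -c "
from h import *
print(get_state()['q']);plan([.55,-.07,.33],-.184)"
```

```text
[ 4.52734127e-02  4.07203182e-02 -1.64824725e-01 -1.05607515e-04
 -1.36473457e+00  5.27117053e-01]
slide [-0.0994 -0.2146 -0.0055] turn [-1.000e-04 -1.000e-04 -1.296e-01]
```

```bash
python3 -m crank '[{"turn":[0,0,-0.13],"slide":[-0.1,-0.21,-0.01],"fingers":1},{"turn":[0,0,-0.13],"slide":[-0.1,-0.21,-0.01],"fingers":1},{"turn":[0,0,-0.13],"slide":[-0.1,-0.21,-0.01],"fingers":1},{"turn":[0,0,-0.13],"slide":[-0.1,-0.21,-0.01],"fingers":1},{"turn":[0,0,-0.13],"slide":[-0.1,-0.21,-0.01],"fingers":1}]'; python3 -m crank '[{"turn":[0,0,-0.03],"slide":[0,0,0],"fingers":1},{"turn":[0,0,-0.03],"slide":[0,0,0],"fingers":1},{"turn":[0,0,-0.03],"slide":[0,0,0],"fingers":1}]'
python3 -c "
from h import *;import cv2,pickle
s=get_state();c=get_calibration('wrist')
cv2.imwrite('pics/w1.png',grab_frame('wrist')[:,:,::-1]);pickle.dump(c,open('w1.pkl','wb'))
print(s['eef_pos'],s['ee_rot'],s['q'])
"
```

```text
t: 1.82
eef_pos: [0.5488, -0.0714, 0.3311]
ee_rot: [3.141, 0.001, -0.371]
force: [-0.9, -0.2, -0.3]
width: 0.0881
t: 2.07
eef_pos: [0.5479, -0.0732, 0.3316]
ee_rot: [3.142, 0.001, -0.188]
force: [0.3, -0.6, 0.3]
width: 0.0876
[ 0.54789394 -0.07323225  0.33164666] [ 3.14151112e+00  6.63881470e-04 -1.88073350e-01] [ 2.21339247e-01  1.05579865e-01 -8.39175204e-02 -1.92910730e-04
 -1.38194041e+00  1.16142003e+00]
```

View pics/w1.png

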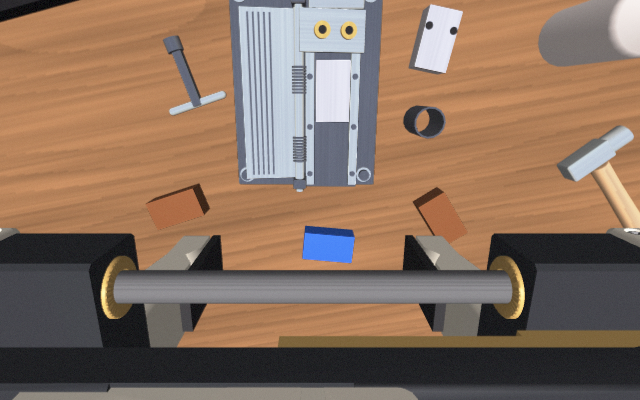

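The view shows the blank's top face at about (333,88), the bush plate with gold bushes at (322..348,30) and the thumb plate at (268,95). I move forward for a second, closer view.

```bash
python3 -m crank '[{"turn":[0,0,0],"slide":[0.16,0,0.1],"fingers":1},{"turn":[0,0,0],"slide":[0.16,0,0.1],"fingers":1},{"turn":[0,0,0],"slide":[0.16,0,0.1],"fingers":1},{"turn":[0,0,0],"slide":[0.16,0,0.1],"fingers":1}]'
python3 -c "
from h import *;import cv2,pickle
s=get_state();c=get_calibration('wrist')
f=grab_frame('wrist')[:,:,::-1]
cv2.imwrite('pics/w2.png',f);pickle.dump(c,open('w2.pkl','wb'))
cv2.imwrite('pics/w2c.png',cv2.resize(f[0:240,190:430],None,fx=2.5,fy=2.5,interpolation=cv2.INTER_CUBIC))
a=cv2.imread('pics/w1.png')
cv2.imwrite('pics/w1c.png',cv2.resize(a[0:200,220:400],None,fx=3,fy=3,interpolation=cv2.INTER_CUBIC))
print(s['eef_pos'],s['ee_rot'])
"
```

```text
t: 2.45
eef_pos: [0.6271, -0.0891, 0.2777]
ee_rot: [3.14, 0.006, -0.195]
force: [-1.2, 0.7, -0.8]
width: 0.0878
[ 0.62707852 -0.08914982  0.27767994] [ 3.13992863  0.00607146 -0.19509006]
```

View pics/w2c.png

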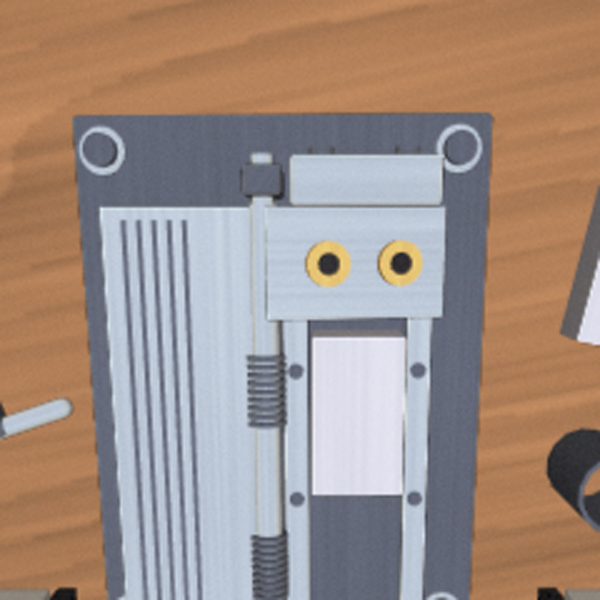

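View pics/w1c.png

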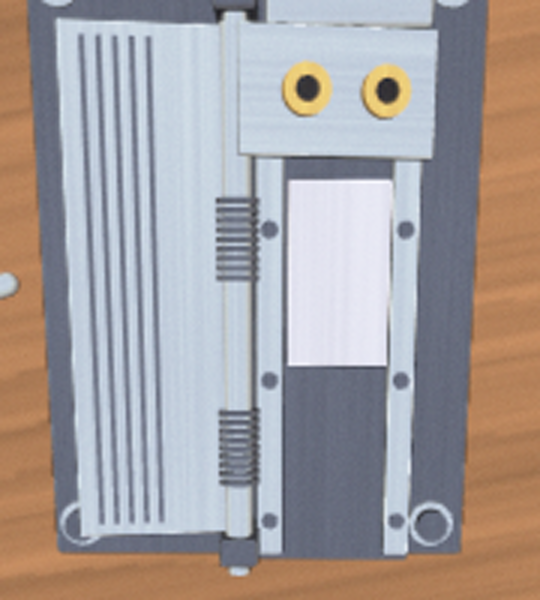

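Run:
```python
from h import *
import pickle
w1=pickle.load(open('w1.pkl','rb'));w2=pickle.load(open('w2.pkl','rb'))
a=lambda x,y:(x/3+220,y/3)
b=lambda x,y:(x/2.5+190,y/2.5)
J=[(.11,.125),(.11,-.06),(-.14,-.06),(-.14,.125)]
W=[onz(w2,b(75,115),.015),onz(w2,b(492,113),.015),onz(w1,a(461,553),.015),onz(w1,a(58,552),.015)]
th,t,r=fit2(J,W);print(th,t,r*1000)
R=np.array([[np.cos(th),-np.sin(th)],[np.sin(th),np.cos(th)]])
for p,q in [((288,179),(312,336)),((392,181),(404,336)),((386,366),(403,495)),((288,365),(312,495))]:
    w=tri([ray(w1,a(*p)),ray(w2,b(*q))]);print("blank",R.T@(w[:2]-t),w[2], R.T@(onz(w1,a(*p),.055)[:2]-t),R.T@(onz(w2,b(*q),.055)[:2]-t))
for n,p,q in [("thumb far outer",(56,20),(100,208)),("bush",(307,88),(329,264)),("bush2",(387,90),(400,263)),("busnear R",(432,159),(441,319)),("railscrew",(269,229),(296,371)),("screwR",(401,380),(414,499))]:
    w=tri([ray(w1,a(*p)),ray(w2,b(*q))]);print(n,R.T@(w[:2]-t),w[2])
top=get_calibration("top");sc=get_calibration("scene")
np.savez("jig.npz",th=th,t=t)
for j in [(.11,.125),(-.14,-.06)]:
    w=R@j+t;print(proj(top,[*w,.015]),proj(sc,[*w,.015]))
```

```text
-0.19000553252187422 [ 0.63703977 -0.11640013] [[ 0.65565435  1.06545276]
 [ 0.30166385 -1.36448248]
 [-0.44580247 -0.19238997]
 [-0.51151573  0.49141969]]
blank [0.01728153 0.02063753] 0.052788293408870215 [0.01708209 0.02054796] [0.01752723 0.0207681 ]
blank [ 0.01681537 -0.01915666] 0.0504104979274239 [ 0.01643555 -0.01914361] [ 0.01730966 -0.01819534]
blank [-0.0528061  -0.01917329] 0.05537745260186052 [-0.0528495  -0.01889863] [-0.05290785 -0.01952957]
blank [-0.05246762  0.02062984] 0.05568814223754336 [-0.05252134  0.02023781] [-0.0526643   0.02100904]
thumb far outer [0.06931355 0.10417368] 0.06626436439542224
bush [0.0473656  0.01386806] 0.06462741118672317
bush2 [ 0.04746698 -0.0155282 ] 0.06006384791942679
busnear R [ 0.02430772 -0.0338954 ] 0.054667334953512316
railscrew [-0.00011307  0.02788883] 0.03608299891682064
screwR [-0.05972638 -0.02676645] 0.03859628146044068
[321.73601427 144.55962242] [363.33584632 274.45495977]
[359.03814089 229.0162048 ] [274.49656949 222.73122437]
```

```bash
cat >> h.py <<'E'
th=-.19;T=np.array([.637,-.1164]);RJ=np.array([[np.cos(th),-np.sin(th)],[np.sin(th),np.cos(th)]])
def jp(x,y,z): return [*(RJ@[x,y]+T),z]
def where():
    s=get_state();print("jig tcp mm",np.round((RJ.T@(s["eef_pos"][:2]-T))*1000,1),round(s["eef_pos"][2]*1000,1),"rot",np.round(s["ee_rot"],4),"F jig",np.round(RJ.T@s["force"][:2],2),round(s["force"][2],2),"M",np.round(s["moment"],2),"w",s["width"],"t",s["t"])
E
python3 -c "
from h import *
where();plan(jp(-.075,.046,.12),th)"
```

```text
jig tcp mm [-15.5  24.9] 279.6 rot [ 3.1402  0.004  -0.1944] F jig [-0.43  0.2 ] 0.31 M [-0.03  0.17  0.06] w 0.08735092252220292 t 2.5
slide [-0.1179 -0.0422  0.3197] turn [ 0.0002  0.0006 -0.0007]
```

```bash
python3 -m crank '[{"turn":[0,0,-0.0007],"slide":[-0.118,-0.042,0.1],"fingers":1},{"turn":[0,0,-0.0007],"slide":[-0.118,-0.042,0.15],"fingers":1},{"turn":[0,0,-0.0007],"slide":[-0.118,-0.042,0.31],"fingers":1},{"turn":[0,0,-0.0007],"slide":[-0.118,-0.042,0.31],"fingers":1},{"turn":[0,0,-0.0007],"slide":[-0.118,-0.042,0.31],"fingers":1}]'
python3 -m crank '[{"turn":[0,0,0],"slide":[0,0,0],"fingers":1},{"turn":[0,0,0],"slide":[0,0,0],"fingers":1},{"turn":[0,0,0],"slide":[0,0,0],"fingers":1}]'
python3 - <<'E'
from h import *
import cv2,pickle
where();plan(jp(-.075,.046,.08),th)
pickle.dump(get_calibration('wrist'),open('w3.pkl','wb'))
cv2.imwrite('pics/w3.png',grab_frame('wrist')[:,:,::-1])
f=grab_frame('scene')[170:300,220:420,::-1]
cv2.imwrite('pics/s3.png',cv2.resize(f,None,fx=4,fy=4,interpolation=cv2.INTER_CUBIC))
E
```

```text
t: 2.92
eef_pos: [0.5682, -0.0566, 0.123]
ee_rot: [3.141, 0.006, -0.189]
force: [-0.9, -0.9, -0.5]
width: 0.0876
t: 3.17
eef_pos: [0.5748, -0.0568, 0.1301]
ee_rot: [-3.141, -0.004, -0.187]
force: [-0.1, -0.2, -0.0]
width: 0.0875
jig tcp mm [-72.3  46.8] 130.1 rot [-3.1406 -0.0044 -0.1868] F jig [-0.08 -0.24] -0.03 M [-0.06  0.11 -0.02] w 0.08748530277967279 t 3.1667
slide [-0.0058  0.0017  0.1002] turn [-0.0002 -0.0007  0.0005]
```

View pics/w3.png

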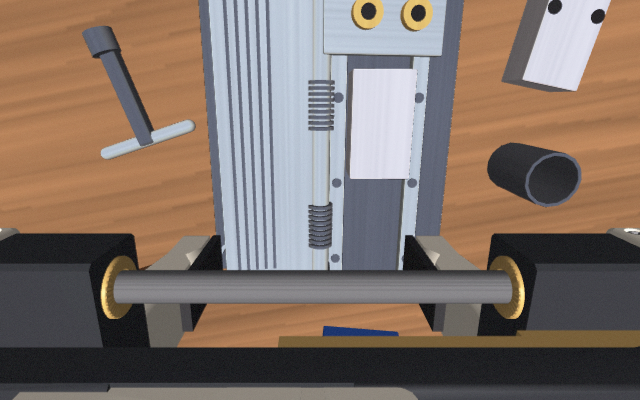

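View pics/s3.png

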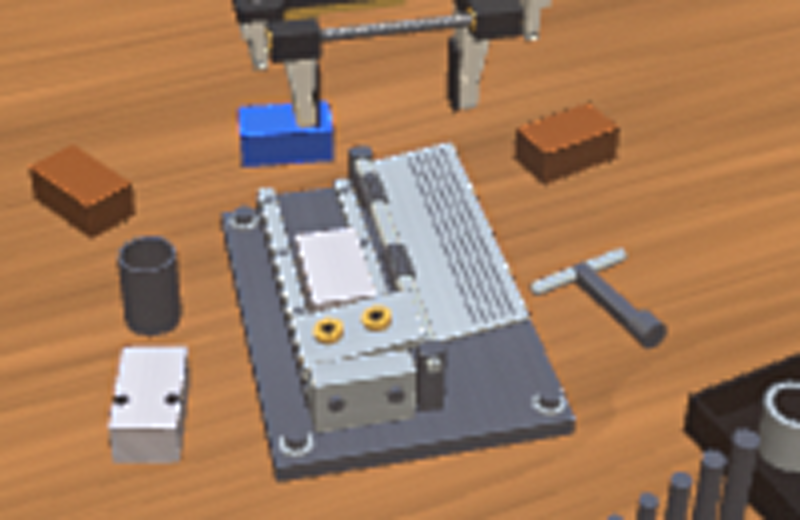

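```bash
python3 -m crank '[{"turn":[0,0,0],"slide":[-0.005,0,0.05],"fingers":1},{"turn":[0,0,0],"slide":[-0.005,0,0.08],"fingers":1},{"turn":[0,0,0],"slide":[-0.005,0,0.1],"fingers":1},{"turn":[0,0,0],"slide":[-0.005,0,0.1],"fingers":1},{"turn":[0,0,0],"slide":[-0.005,0,0.1],"fingers":1}]'
python3 - <<'E'
from h import *
import cv2
where();plan(jp(-.075,.046,.043),th)
f=grab_frame('scene')[170:300,220:420,::-1]
cv2.imwrite('pics/s4.png',cv2.resize(f,None,fx=4,fy=4,interpolation=cv2.INTER_CUBIC))
E
```

```text
t: 3.68
eef_pos: [0.5707, -0.0565, 0.0776]
ee_rot: [3.141, -0.0, -0.187]
force: [0.2, 0.7, -0.0]
width: 0.0876
jig tcp mm [-76.4  46.3] 77.6 rot [ 3.1414e+00 -5.0000e-04 -1.8680e-01] F jig [0.09 0.78] -0.03 M [-0.07  0.09 -0.04] w 0.08758582886273024 t 3.6833
slide [0.0027 0.0007 0.0693] turn [ 0.     -0.0001  0.0005]
```

View pics/s4.png

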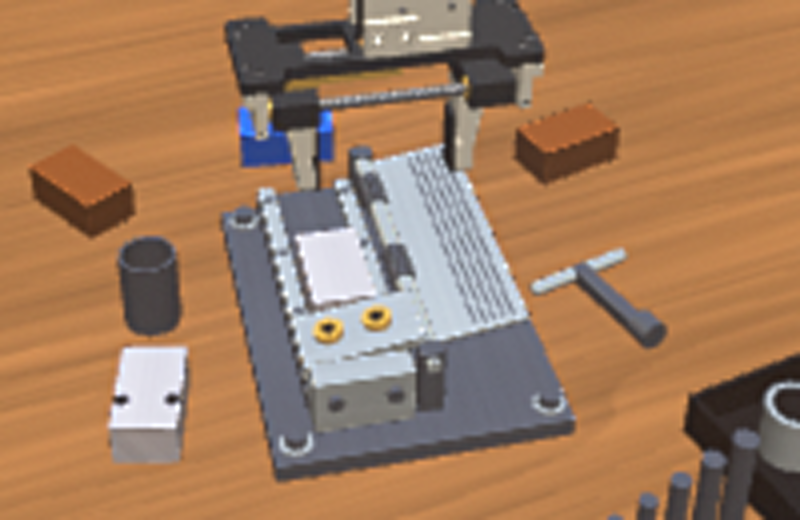

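Run:
```python
from h import *
sc=get_calibration("scene")
for p in [(-75,105,66),(-120,105,66),(70,105,66),(-76,90,77.6),(-76,100,77.6),(-76,2,77.6),(-76,-8,77.6),(-66,90,77.6),(-66,2,77.6),(-66,-8,77.6)]:
    print(p,np.round((proj(sc,jp(*[v/1000 for v in p]))-[220,170])*4))
```

```text
(-75, 105, 66) [466. 178.]
(-120, 105, 66) [450. 141.]
(70, 105, 66) [528. 316.]
(-76, 90, 77.6) [445. 166.]
(-76, 100, 77.6) [460. 164.]
(-76, 2, 77.6) [318. 182.]
(-76, -8, 77.6) [303. 184.]
(-66, 90, 77.6) [449. 175.]
(-66, 2, 77.6) [320. 190.]
(-66, -8, 77.6) [305. 192.]
```

```bash
python3 -m crank '[{"turn":[0,0,0],"slide":[0.002,0.008,0.01],"fingers":1},{"turn":[0,0,0],"slide":[0.002,0.008,0.02],"fingers":1},{"turn":[0,0,0],"slide":[0.002,0.008,0.03],"fingers":1},{"turn":[0,0,0],"slide":[0.002,0.008,0.04],"fingers":1},{"turn":[0,0,0],"slide":[0.002,0.008,0.05],"fingers":1}]'
python3 - <<'E'
from h import *
where();plan(jp(-.075,.042,.043),th)
E
```

```text
t: 4.15
eef_pos: [0.5713, -0.0602, 0.0521]
ee_rot: [-3.141, -0.002, -0.187]
force: [0.8, 0.5, 4.7]
width: 0.0877
jig tcp mm [-75.2  42.8] 52.1 rot [-3.1409e+00 -1.7000e-03 -1.8660e-01] F jig [0.66 0.67] 4.7 M [ 0.52  0.01 -0.03] w 0.08772611095672539 t 4.15
slide [0.0003 0.0016 0.0182] turn [-0.0001 -0.0003  0.0005]
```

Upward force is 4.7 N, so the thumb plate is being pressed as expected.

```bash
python3 -m crank '[{"turn":[0,0,0],"slide":[0,0,0.006],"fingers":1},{"turn":[0,0,0],"slide":[0,0,0.012],"fingers":1},{"turn":[0,0,0],"slide":[0,0,0.017],"fingers":1},{"turn":[0,0,0],"slide":[0,0,0.017],"fingers":1}]'
python3 - <<'E'
from h import *
import cv2
where();plan(jp(-.068,.042,.043),th)
cv2.imwrite('pics/w5.png',grab_frame('wrist')[:,:,::-1])
f=grab_frame('scene')[170:300,220:420,::-1]
cv2.imwrite('pics/s5.png',cv2.resize(f,None,fx=4,fy=4,interpolation=cv2.INTER_CUBIC))
E
```

```text
t: 4.48
eef_pos: [0.571, -0.061, 0.0435]
ee_rot: [3.141, -0.001, -0.187]
force: [0.4, -3.0, 7.1]
width: 0.0879
jig tcp mm [-75.3  41.9] 43.5 rot [ 3.1409e+00 -8.0000e-04 -1.8650e-01] F jig [ 0.96 -2.83] 7.11 M [-0.44 -0.08 -0.02] w 0.08785908087852502 t 4.4833
slide [ 0.0146 -0.0001  0.001 ] turn [ 0.0001 -0.0001  0.0006]
```

View pics/w5.png

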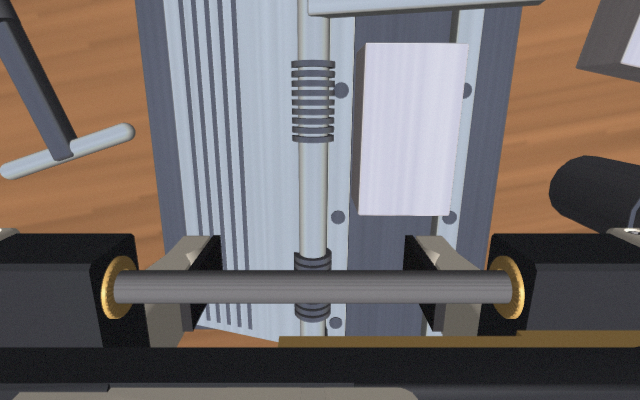

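View pics/s5.png

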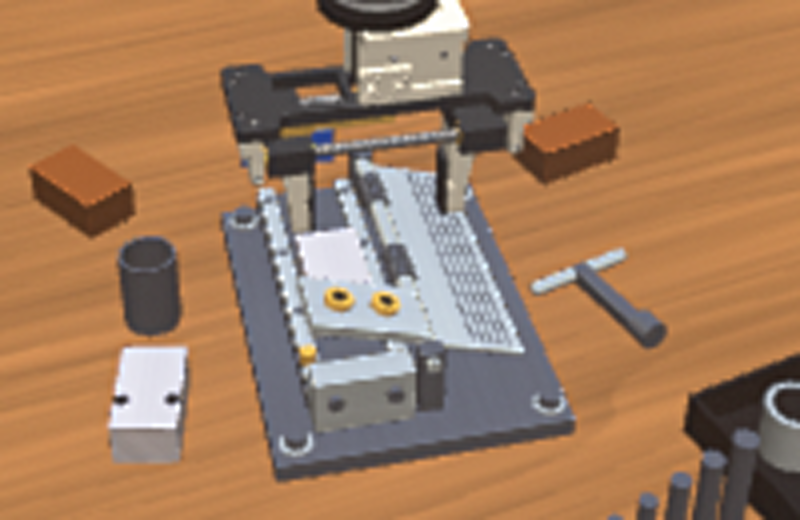

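```bash
python3 -m crank '[{"turn":[0,0,0],"slide":[0.012,0,0],"fingers":1},{"turn":[0,0,0],"slide":[0.024,0,0],"fingers":1},{"turn":[0,0,0],"slide":[0.036,0,0],"fingers":1},{"turn":[0,0,0],"slide":[0.048,0,0],"fingers":1},{"turn":[0,0,0],"slide":[0.06,0,0],"fingers":1}]'
python3 - <<'E'
from h import *
import cv2
where();plan(jp(-.025,.042,.0435),th)
cv2.imwrite('pics/w6.png',grab_frame('wrist')[:,:,::-1])
E
```

```text
t: 5.0
eef_pos: [0.5964, -0.0665, 0.0426]
ee_rot: [3.14, 0.007, -0.188]
force: [-9.4, 3.2, 9.2]
width: 0.0874
jig tcp mm [-49.3  41.4] 42.6 rot [ 3.1398  0.0066 -0.1876] F jig [-9.82  1.41] 9.23 M [1.04 3.61 0.01] w 0.08736480857099121 t 5.0
slide [ 0.0485 -0.0011 -0.0022] turn [0.0003 0.001  0.0004]
```

View pics/w6.png

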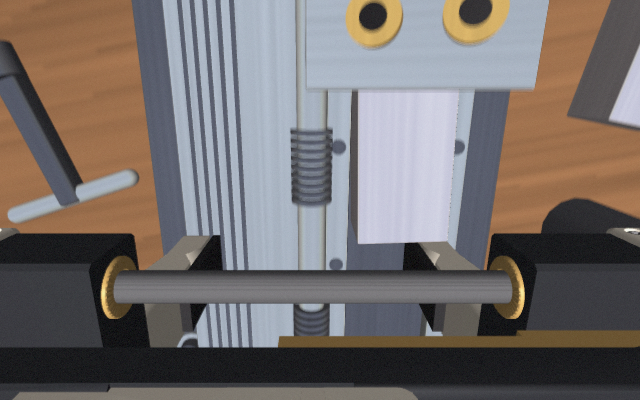

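Run:
```python
from h import *
c=get_calibration('wrist')
for p in [(357,243),(451,242)]:print(RJ.T@(onz(c,p,.055)[:2]-T))
where()
```

```text
[-0.03682492  0.02103076]
[-0.03628119 -0.02051842]
jig tcp mm [-47.8  41.5] 42.7 rot [ 3.1399  0.0052 -0.1872] F jig [-4.01 -0.28] 7.09 M [0.72 1.98 0.19] w 0.08759601772802819 t 5.05
```

```bash
python3 -m crank '[{"turn":[0,0,0],"slide":[0.009,0,0],"fingers":1},{"turn":[0,0,0],"slide":[0.018,0,0],"fingers":1},{"turn":[0,0,0],"slide":[0.027,0,0],"fingers":1},{"turn":[0,0,0],"slide":[0.036,0,0],"fingers":1},{"turn":[0,0,0],"slide":[0.045,0,0],"fingers":1}]'
python3 - <<'E'
from h import *
import cv2
where();plan(jp(-.0113,.042,.0435),th)
cv2.imwrite('pics/w7.png',grab_frame('wrist')[:,:,::-1]);where()
f=grab_frame('scene')[170:300,220:420,::-1]
cv2.imwrite('pics/s7.png',cv2.resize(f,None,fx=4,fy=4,interpolation=cv2.INTER_CUBIC))
E
```

```text
t: 5.47
eef_pos: [0.6189, -0.0705, 0.0425]
ee_rot: [3.14, 0.006, -0.187]
force: [-8.7, 2.8, 7.6]
width: 0.0875
jig tcp mm [-26.5  41.6] 42.5 rot [ 3.1401  0.006  -0.1874] F jig [-9.1   1.07] 7.64 M [1.07 3.25 0.02] w 0.08752051851504906 t 5.4667
slide [ 0.0303 -0.0006 -0.0021] turn [0.0002 0.001  0.0004]
jig tcp mm [-25.4  41.8] 42.6 rot [ 3.1401  0.0051 -0.1871] F jig [-5.46  0.43] 6.66 M [0.85 2.14 0.15] w 0.08752465296957333 t 5.5167
```

View pics/w7.png

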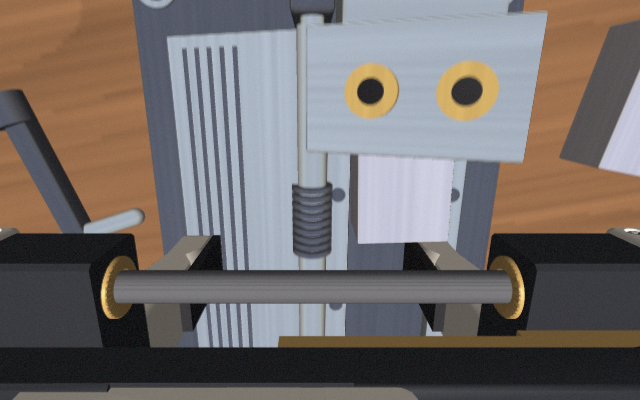

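View pics/s7.png

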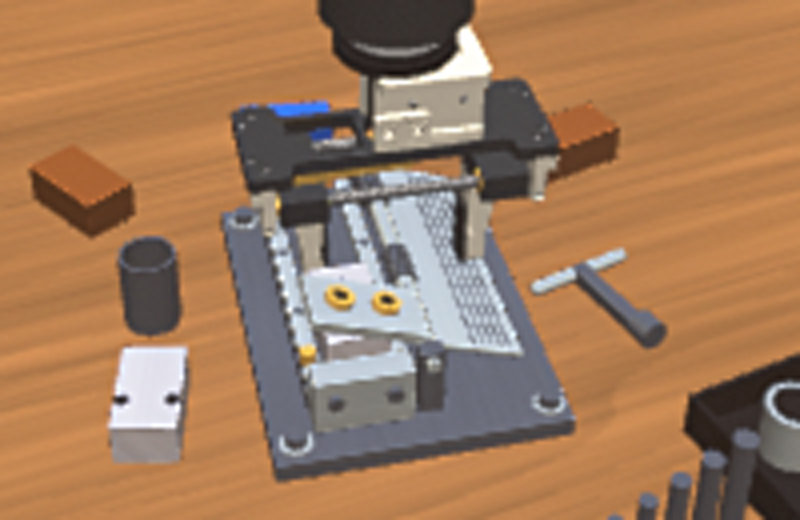

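```bash
python3 -m crank '[{"turn":[0,0,0],"slide":[0.006,0,0],"fingers":1},{"turn":[0,0,0],"slide":[0.012,0,0],"fingers":1},{"turn":[0,0,0],"slide":[0.018,0,0],"fingers":1},{"turn":[0,0,0],"slide":[0.022,0,0],"fingers":1},{"turn":[0,0,0],"slide":[0.024,0,0],"fingers":1}]'
python3 - <<'E'
from h import *
import cv2
where()
cv2.imwrite('pics/w8.png',grab_frame('wrist')[:,:,::-1]);where()
E
```

```text
t: 5.98
eef_pos: [0.6308, -0.0727, 0.0425]
ee_rot: [3.14, 0.006, -0.187]
force: [-9.0, 3.4, 8.2]
width: 0.0876
jig tcp mm [-14.3  41.8] 42.5 rot [ 3.1401  0.0058 -0.1874] F jig [-9.48  1.66] 8.19 M [ 1.16  3.34 -0.02] w 0.0876148078656608 t 5.9833
jig tcp mm [-14.3  41.8] 42.5 rot [ 3.1401  0.0057 -0.1874] F jig [-7.12  1.64] 7.32 M [1.05 2.91 0.07] w 0.08755369849199614 t 6.0333
```

View pics/w8.png

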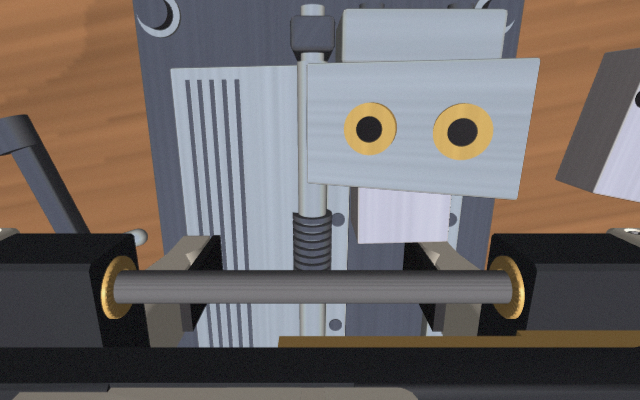

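```bash
python3 -m crank '[{"turn":[0,0,0],"slide":[0.002,0,0],"fingers":1},{"turn":[0,0,0],"slide":[0.004,0,0],"fingers":1},{"turn":[0,0,0],"slide":[0.006,0,0],"fingers":1},{"turn":[0,0,0],"slide":[0.006,0,0],"fingers":1},{"turn":[0,0,0],"slide":[0.006,0,0],"fingers":1}]'
python3 -c "
from h import *
where();c=get_calibration('wrist')
print(RJ.T@(onz(c,(400,242.5),.055)[:2]-T))"
```

```text
t: 6.45
eef_pos: [0.6336, -0.0732, 0.0426]
ee_rot: [3.14, 0.006, -0.187]
force: [-8.3, 2.5, 8.2]
width: 0.0875
jig tcp mm [-11.5  41.7] 42.6 rot [ 3.1401  0.0058 -0.1873] F jig [-8.6   0.92] 8.23 M [0.94 3.02 0.1 ] w 0.08748377419875497 t 6.45
[-0.00028744  0.00220697]
```

```bash
python3 -m crank '[{"turn":[0,0,0],"slide":[0.002,0,0],"fingers":1},{"turn":[0,0,0],"slide":[0.004,0,0],"fingers":1},{"turn":[0,0,0],"slide":[0.004,0,0],"fingers":1},{"turn":[0,0,0],"slide":[0.004,0,0],"fingers":1}]'
python3 -c "
from h import *
where()"
```

```text
t: 6.78
eef_pos: [0.6344, -0.0735, 0.0424]
ee_rot: [3.14, 0.008, -0.188]
force: [-11.6, 4.1, 11.0]
width: 0.0873
jig tcp mm [-10.7  41.6] 42.4 rot [ 3.1399  0.0078 -0.188 ] F jig [-12.21   1.87] 11.0 M [ 1.51  4.37 -0.21] w 0.08728510952769251 t 6.7833
```

```bash
python3 -m crank '[{"turn":[0,0,0],"slide":[0.002,0,0],"fingers":1},{"turn":[0,0,0],"slide":[0.004,0,0],"fingers":1},{"turn":[0,0,0],"slide":[0.004,0,0],"fingers":1},{"turn":[0,0,0],"slide":[0.004,0,0],"fingers":1}]'
python3 - <<'E'
from h import *
import cv2
where();c=get_calibration('wrist')
cv2.imwrite('pics/w9.png',grab_frame('wrist')[:,:,::-1])
f=grab_frame('scene')[170:300,220:420,::-1]
cv2.imwrite('pics/s9.png',cv2.resize(f,None,fx=4,fy=4,interpolation=cv2.INTER_CUBIC))
print(RJ.T@(onz(c,(400,242.5),.055)[:2]-T))
E
```

```text
t: 7.12
eef_pos: [0.6345, -0.0736, 0.0423]
ee_rot: [3.14, 0.011, -0.189]
force: [-17.1, 7.0, 14.4]
width: 0.0872
jig tcp mm [-10.6  41.5] 42.3 rot [ 3.1396  0.011  -0.1886] F jig [-18.15   3.6 ] 14.4 M [ 2.36  6.39 -0.43] w 0.08716174923340998 t 7.1167
[0.00085402 0.00210506]
```

View pics/w9.png

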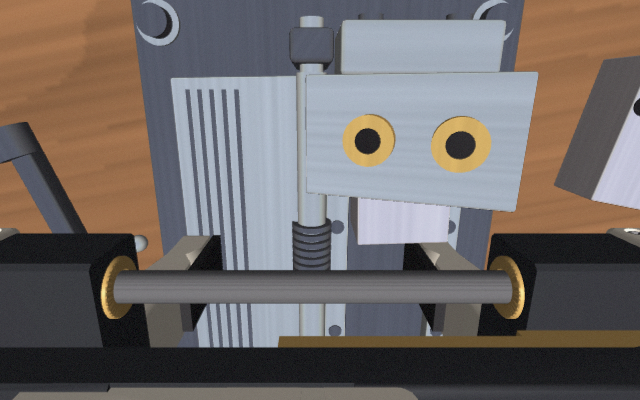

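View pics/s9.png

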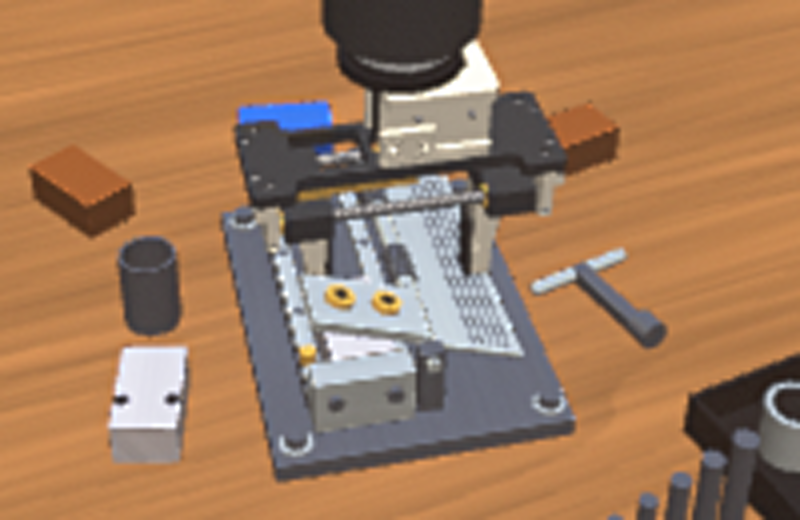

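Force rises to 18 N with no further motion and the blank's rear is at jig x ≈ 0, so it is home. Now I back off along x with the plate still held, then lift slowly.

```bash
python3 -m crank '[{"turn":[0,0,0],"slide":[-0.006,0,0],"fingers":1},{"turn":[0,0,0],"slide":[-0.014,0,0],"fingers":1},{"turn":[0,0,0],"slide":[-0.024,0,0],"fingers":1},{"turn":[0,0,0],"slide":[-0.032,0,0],"fingers":1},{"turn":[0,0,0],"slide":[-0.032,0,0],"fingers":1}]'
python3 -c "
from h import *
where()"
```

```text
t: 7.63
eef_pos: [0.627, -0.0705, 0.0447]
ee_rot: [-3.14, -0.005, -0.186]
force: [3.1, 1.3, 5.5]
width: 0.0875
jig tcp mm [-18.5  43.2] 44.7 rot [-3.1405 -0.0047 -0.1863] F jig [2.84 1.83] 5.49 M [ 0.67 -1.02 -0.1 ] w 0.08752046028138646 t 7.6333
```

```bash
python3 -m crank '[{"turn":[0,0,0],"slide":[-0.008,0,-0.006],"fingers":1},{"turn":[0,0,0],"slide":[-0.008,0,-0.014],"fingers":1},{"turn":[0,0,0],"slide":[-0.008,0,-0.022],"fingers":1},{"turn":[0,0,0],"slide":[-0.008,0,-0.03],"fingers":1},{"turn":[0,0,0],"slide":[-0.008,0,-0.04],"fingers":1}]'
python3 -m crank '[{"turn":[0,0,0],"slide":[-0.02,0,-0.05],"fingers":1},{"turn":[0,0,0],"slide":[-0.08,0,-0.12],"fingers":1},{"turn":[0,0,0],"slide":[-0.15,0,-0.2],"fingers":1},{"turn":[0,0,0],"slide":[-0.15,0,-0.3],"fingers":1},{"turn":[0,0,0],"slide":[-0.15,0,-0.3],"fingers":1}]'
python3 -m crank '[{"turn":[0,0,0],"slide":[0,0,-0.05],"fingers":1},{"turn":[0,0,0],"slide":[0,0,-0.05],"fingers":1},{"turn":[0,0,0],"slide":[0,0,-0.05],"fingers":1},{"turn":[0,0,0],"slide":[0,0,-0.05],"fingers":1}]'
python3 - <<'E'
from h import *
import cv2,pickle
where();pickle.dump(get_calibration('wrist'),open('w10.pkl','wb'))
f=grab_frame('wrist')[:,:,::-1]
cv2.imwrite('pics/w10.png',f);cv2.imwrite('pics/w10c.png',cv2.resize(f[0:240,190:430],None,fx=2.5,fy=2.5,interpolation=cv2.INTER_CUBIC))
f=grab_frame('scene')[170:300,220:420,::-1]
cv2.imwrite('pics/s10.png',cv2.resize(f,None,fx=4,fy=4,interpolation=cv2.INTER_CUBIC))
E
```

```text
t: 8.05
eef_pos: [0.6194, -0.0704, 0.0628]
ee_rot: [3.14, 0.003, -0.187]
force: [-0.6, 0.2, 0.3]
width: 0.0879
t: 8.47
eef_pos: [0.5456, -0.0566, 0.2174]
ee_rot: [3.141, -0.001, -0.186]
force: [2.6, -0.4, 1.0]
width: 0.0879
t: 8.8
eef_pos: [0.5461, -0.0564, 0.2374]
ee_rot: [3.141, 0.003, -0.187]
force: [0.4, -0.4, -0.1]
width: 0.0876
jig tcp mm [-100.6   41.7] 237.4 rot [ 3.141e+00  2.600e-03 -1.874e-01] F jig [ 0.44 -0.36] -0.08 M [-0.08  0.19  0.  ] w 0.08757753168056472 t 8.8
```

View pics/w10c.png

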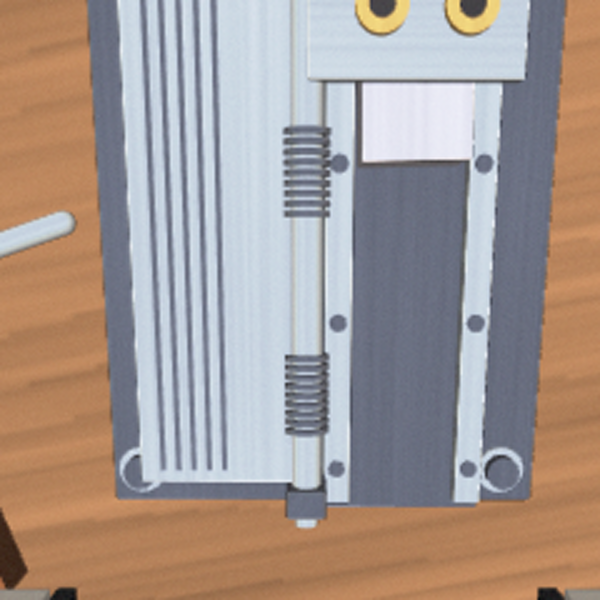

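View pics/s10.png

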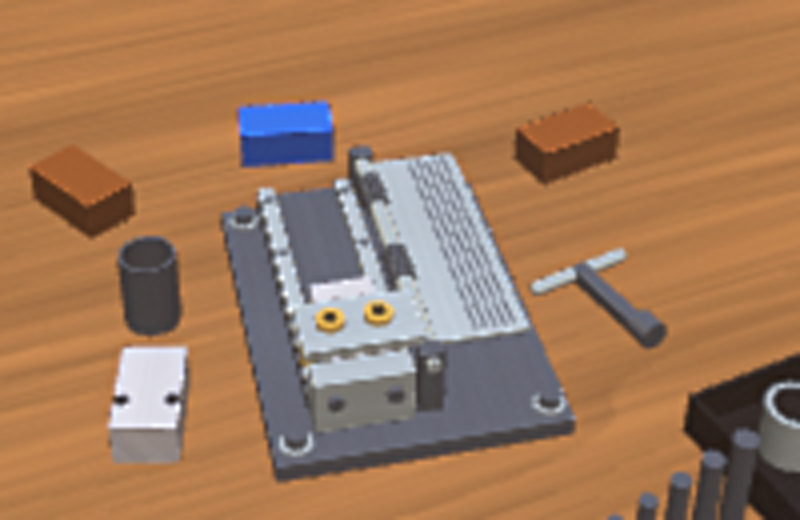

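Run:
```python
from h import *
import pickle
c=pickle.load(open('w10.pkl','rb'));b=lambda x,y:(x/2.5+190,y/2.5)
for n,p,z in [("rearL",(361,161),.055),("rearR",(469,160),.055),("plateR",(524,80),.063),("plateL",(307,80),.063),("screw0",(339,163),.035),("screwR0",(484,163),.035)]:
    print(n,RJ.T@(onz(c,b(*p),z)[:2]-T))
```

```text
rearL [-0.00065139  0.02110689]
rearR [-0.000219   -0.01771375]
plateR [ 0.02500899 -0.03384163]
plateL [0.02482121 0.04060898]
screw0 [0.00013658 0.02828978]
screwR0 [ 0.00027064 -0.02694884]
```

```bash
python3 -c "
from station import *
print(job_done())"
```

```text
the job is handed in; nothing more can be done
None
```

The blank is home under the closed bush plate and the job is handed in, at about 9 s of the 42 s allowed. No verdict is given, so the result rests on my own checks below.

**What I did:** With the gripper fully open, one fingertip pressed the thumb plate down to about jig z 43. The other pushed the blank along the track until it stopped against the end stop, where the force rose to about 18 N with no further motion. I then backed off along the track, lifted slowly and moved clear.

**Last checks:**
- **Blank position:** its rear end is at jig x about -0.4 mm, so its origin is at about 34.6 mm (fully home is 35). About 25 mm sticks out from under the plate, its centre is at y about 1.7 mm from its rear corners, and it is straight in the track.
- **Bush plate:** it looks level and flat on the blank, but its angle and pressing force could only be judged from the pictures.
- **Clear of everything:** the robot is clear with about zero force on it, and the neighbouring things visible in the last scene crop look unmoved.

**Disagreement:** some triangulated heights of the blank's top came out at 50 to 56 mm, against 55 mm in the text.

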